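# Index the assembly table to the next hole

## Task

Bring the indexing table on to its next hole: press the red plunger fully in with the fingertips to free the table, push the table clockwise (seen from above) by the yellow tab, and let the plunger spring up again in the very next hole, so that the table is locked there. Only press and push: leave the relays sitting in their nests on the table, and leave everything else on the bench where it is.

Things in the scene. Friction and masses are not known exactly. Their poses are not given: they have to be found in the camera images.
- index_base: Fixed base of the indexing table: a round grey base with an aluminium index plate on top, 284 mm across, plate top 30 mm above the bench, with two small clamping feet that reach 163 mm from the centre. Origin on the bench, on the vertical turning axis of the table. Six round black holes lie in the index plate on a circle of radius 118 mm, 60 degrees apart, joined by a thin black slot and each marked by a red line
- index_table (a joint): Angle of the blue table (188 mm across, top 46 mm above the bench) about the vertical axis through index_base, rad. 0 at the start, locked in its hole; grows as the table turns clockwise seen from above; the next hole is at 1.047 (60 degrees). Play in a hole is about 0.01 each way. It stays where it is left (about 0.12 N m of friction) and leaves a hole only while the plunger is pushed in by more than about 8.5 mm
- plunger (a joint): How far the red plunger is pushed in (straight down), m: 0 fully up (pin in a hole, table locked), 0.011 fully in, against a stop. The spring resists with 3 N at the start and 7 N fully in. Once the table has been turned off its hole the plunger may be let go: it rises only to about 0.0085, rides under the plate, and springs up to 0 by itself when it reaches the next hole, which stops the table there. If it is still held in at the hole, the table runs on past
- plunger_top (a point): Centre of the flat round top of the red plunger button (32 mm across, 10 mm thick), 75 mm above the bench when up. It rides on an arm of the table, 118 mm from the turning axis, and goes down with the button
- push_tab (a point): The upright yellow push tab on the same arm, just clockwise of the plunger (ahead of it in the direction of turning). The point is the middle of the tab's face that looks to the plunger, 85 mm above the bench and 33 mm from the plunger's axis, measured along the tangent. The tab is a plate 44 mm wide (radially), 7 mm thick, its top 102 mm above the bench. Fingertips that stand on the plunger and move clockwise come to push on this face
- next_hole (a point): Centre of the hole, on top of the index plate, that the plunger must lock in: 60 degrees clockwise of the starting hole
- relay_1_mid (a point): Centre of a black relay block, 32 x 46 x 34 mm, standing loose in a shallow nest (10 mm high rim) on the blue table; its top is 80 mm above the bench. It rides along with the table; not to be handled
- nest_1 (a point): Centre of the floor of the nest of relay_1, 46 mm above the bench and 63 mm from the turning axis; turns with the table
- relay_2_mid (a point): Centre of a black relay block, 32 x 46 x 34 mm, standing loose in a shallow nest (10 mm high rim) on the blue table; its top is 80 mm above the bench. It rides along with the table; not to be handled
- nest_2 (a point): Centre of the floor of the nest of relay_2, 46 mm above the bench and 63 mm from the turning axis; turns with the table
- relay_3_mid (a point): Centre of a black relay block, 32 x 46 x 34 mm, standing loose in a shallow nest (10 mm high rim) on the blue table; its top is 80 mm above the bench. It rides along with the table; not to be handled
- nest_4 (a point): Centre of the floor of the nest of relay_3, 46 mm above the bench and 63 mm from the turning axis; turns with the table
- tub: clear round plastic tub of screws, 128 mm across, 52 mm high, loose, on the right; a bystander; origin at the centre of its underside
- pliers: long-nose pliers with red handles, 57 x 166 x 16 mm, loose, lying front left; a bystander; origin at the centre of its underside
- sink: finned aluminium heat sink, 102 x 36 x 50 mm, loose, on the left; a bystander; origin at the centre of its underside
- reel: reel of solder, 64 mm across, 47 mm high, loose, on the right; a bystander; origin at the centre of its underside
- black_post: black binding-post terminal, 18 mm across, 27 mm high, loose, on the right; a bystander; origin at the centre of its underside
Mind the look-alikes: they are no part of the job. What is shaped like the part that bears relay_3_mid but orange is not meant. Leave any turquoise look-alike of the part that bears relay_2_mid alone.

How it is judged:
By the outcome, as a careful person would: the job done as asked, in the order asked, and still so for the second after the job is handed in, with the robot touching nothing.
It also fails if it takes over 48 s, if anything falls off the work surface, if the arm or the gripper's body presses on something with over 40 N, if the wrist force passes 120 N, or if a joint passes its speed limit or range.

## Robot

A 7-joint arm with a two-finger parallel gripper is mounted at the origin on a cart in front of the work surface, level with it; the furniture and walls round the work are solid. World frame = base frame: x ahead of the robot, y to its left, z up, the work surface at z = 0. Lengths are in m, angles in rad, forces in N, time in s.
With the tool pointing down it reaches from about 0.4 to 0.85 m from the base axis. Payload 4.5 kg.
Tool frame: the origin (TCP) lies at the very end of the fingers, on their centre line; the grasp point (between the pads) lies 19 mm behind it (tcp_to_grasp is the z of the grasp point in the tool frame, in m); z points along the fingers, y is the line along which they close (so a half turn about z gives the same grasp; the last joint's range is limited). The gripper opens to 88 mm and grips with 3 to 60 N. Pads are 18 mm wide; open, the fingers measure 123 mm over their backs; the gripper's body (75 mm by 187 mm) begins 45 mm behind the grasp point.
Start: joints at [-1.173, 0.689, -0.195, 1.565, 0.157, 0.902, -0.215], TCP at [0.222, 0.584, 0.239] pointing down, gripper open.
Joint ranges: [-3.01, 3.01], [-0.46, 2.08], [-1.47, 1.51], [0.13, 2.56], [-1, 4.14], [0.04, 2.09], [-2.66, 2.66]. Speed limits (rad/s): [2.57, 2.57, 3.14, 3.14, 3.14, 3.14, 3.14].

## Interface

Orientations are given as a unit quaternion [x, y, z, w].
In Python, from plant import * gives the robot as it stands. The module is installed in compiled form; this text tells all that it offers.
- The arm moves only by the shell command python3 -m jog 'ROWS' [OPENING] [FORCE]. ROWS is JSON, a list that holds one entry, the list of rows, each a list of 6 numbers: the shift along the tool's x, y, z in m, then the turn, a rotation vector about the tool's x, y, z in rad. In form: [[[dx, dy, dz, ax, ay, az], ...]]. A call has 1 to 12 rows; each row shifts and turns the commanded pose from where the row before left it, along the tool's axes as they then stand; what a row does not reach is not made up. A row lasts 1/8 s, in which the tool goes at most 62.5 mm and 10.7 degrees, less where a joint would pass 70% of its speed; a pose out of reach is approached as far as the arm can. A call with a gripper value outside its range is refused whole. OPENING is the finger opening in m, from 0 to 0.0881, set as the call begins (- or left out, the last holds). The fingers move at their own pace and stop on an object; FORCE is the grip in N (left out, the last holds). Time passes only in rows, so rows that do not move let the fingers close. It gives the time, the measured TCP pose, the force, the opening and the grip force at its end, in the units of the state.
- get_state(): the state, without advancing time (a new reading comes with each control period).
- snapshot(name): name is "scene" or "top" or "wrist"; returns a dict with "frame" (384x512x3 uint8, red, green, blue), "mtx" (3x3 intrinsics, pixels), "xyz" and "orientation" of the camera in the world; the wrist camera has in their place "mount" (4x4, takes a point from camera to tool coordinates, whose origin is the TCP and whose axes are the flange's). Camera axes: x right, y down, z forward; pixel columns grow to the right and rows downward; lengths in m; the calibration is good to about 2 mm. A picture is of the moment at which its call begins: read the wrist's pose just before it. There is no depth.
- finish_job(): hands the job in; it is judged then, once.
The state is a dict: "clock": time; "q": joint angles; "qd": joint speeds; "joint_torque": joint torques, N m; "tool_pos": TCP position; "eef_rot": TCP orientation; "contact_force": force on the tool from outside, world axes, zero at the start; "moment": the same for the moment, N m; "opening": opening from 0.0 (shut) to 1.0 (fully open); "finger_force": force on a finger pad.
Only numpy, scipy, OpenCV 4.12 (cv2) and the standard library are available. Lean on these libraries where they do the work, as an engineer would, in place of code of your own. Each camera call takes 0.05 s, during which the arm holds its last target. There are 200 camera calls.

## Working session

There is one attempt and no reset: what is moved stays moved. The work goes in short steps, Python scripts to look and compute and a shell command to move; the robot and the scene stay as the last step left them, time stands still between calls to the robot, and variables do not carry over. Pictures are saved under pics/ and viewed, at most 10 in all, crops included, and the job is handed in when it is done.

```bash
mkdir -p pics
python3 - <<'E'
from plant import *
import cv2,numpy as np
np.set_printoptions(precision=4,suppress=True)
s=get_state();print(s['clock'],s['tool_pos'],s['eef_rot'],s['contact_force'],s['opening'])
for n in("top","scene"):
    d=snapshot(n);cv2.imwrite(f'pics/{n}0.png',d['frame'][...,::-1]);print(n,d['mtx'],d['xyz'],d['orientation'])
E
```

```text
0.0 [0.2222 0.5835 0.2379] [ 0.1809  0.9835 -0.0009 -0.0001] [-0.2438  0.2874  0.5778] 1.0007776886430566
top [[373.8841   0.     252.4985]
 [  0.     373.8841 191.9052]
 [  0.       0.       1.    ]] [ 0.4465 -0.0246  1.1503] [-0.7021  0.7112 -0.0267  0.0226]
scene [[461.7739   0.     255.1361]
 [  0.     461.7739 194.9643]
 [  0.       0.       1.    ]] [-0.3926 -0.723   0.9718] [ 0.8025 -0.3921  0.1943 -0.4055]
```

View pics/top0.png

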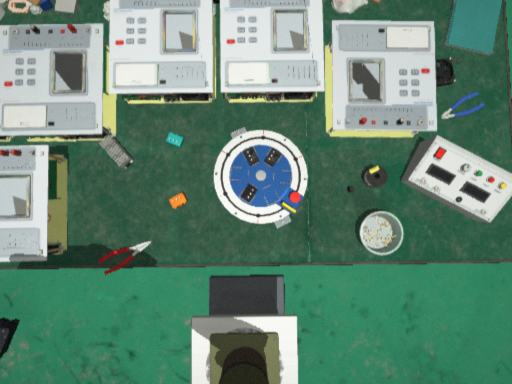

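View pics/scene0.png

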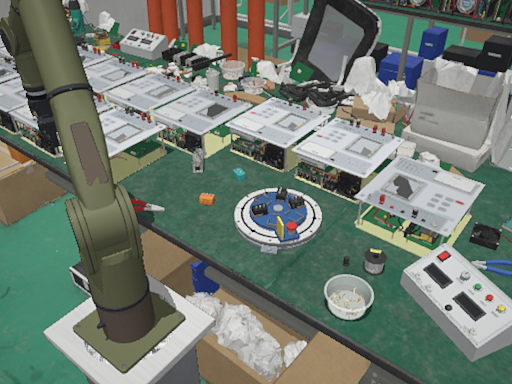

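The top view shows the table centred near (262,176), the red plunger at (295,198) and the yellow tab at (289,207), which is clockwise of the plunger. Things that could be mistaken for my targets:
- **Red plunger:** the red pliers handles (120,260) and the red instrument buttons (440,152), (17,152).
- **Yellow tab:** the yellow reel top (374,170).
- **Relays:** the orange block (178,200) and the turquoise block (175,139).

I choose the red disc on the table's arm at (295,198).

```bash
cat > h.py <<'E'
from plant import *
import cv2,numpy as np
from scipy.spatial.transform import Rotation as R
np.set_printoptions(precision=4,suppress=True)
def ray(d,u,v,z):
    r=R.from_quat(d['orientation']).as_matrix()@np.linalg.inv(d['mtx'])@[u,v,1]
    return d['xyz']+r*(z-d['xyz'][2])/r[2]
def blob(d,lo,hi,box):
    h=cv2.cvtColor(d['frame'],cv2.COLOR_RGB2HSV)
    if lo[0]>hi[0]: m=cv2.inRange(h,(0,)+lo[1:],hi)|cv2.inRange(h,lo,(179,)+hi[1:])
    else: m=cv2.inRange(h,lo,hi)
    k=np.zeros_like(m);x0,y0,x1,y1=box;k[y0:y1,x0:x1]=m[y0:y1,x0:x1]
    return k
RED=((172,140,80),(7,255,255));YEL=((18,120,90),(35,255,255));BLUE=((100,120,50),(125,255,255))
def big(k): return max(cv2.findContours(k,0,2)[0],key=cv2.contourArea)
E
python3 - <<'E'
from h import *
d=snapshot('top');B=(205,120,320,235)
h=cv2.cvtColor(d['frame'],cv2.COLOR_RGB2HSV)
k=blob(d,(0,0,170),(179,60,255),B);c=big(k);e=cv2.minEnclosingCircle(c);e2=cv2.fitEllipse(cv2.convexHull(c));print('plate',e,e2)
C=ray(d,*e2[0],.03);print(C)
# plunger from red with sub-box away from red marks
k=blob(d,*RED,(285,188,305,212));c=big(k);(u,v),r=cv2.minEnclosingCircle(c);print('red',u,v,r,cv2.contourArea(c));P=ray(d,u,v,.075);print(P,np.linalg.norm((P-C)[:2]))
k=blob(d,*YEL,(275,195,305,220));c=big(k);e=cv2.minAreaRect(c);print('yel',e);Y=ray(d,*e[0],.1);print(Y)
a=np.arctan2(*(P-C)[1::-1]);print('ang',np.degrees(a))
b=a-np.pi/3;print('hole',C[:2]+.118*np.array([np.cos(b),np.sin(b)]))
im=d['frame'][115:240,200:325,::-1];im=cv2.resize(im,None,fx=4.6,fy=4.6,interpolation=2)
cv2.imwrite('pics/crop.png',im)
E
```

```text
plate ((260.09783935546875, 178.19564819335938), 51.64840316772461) ((260.75927734375, 177.56178283691406), (92.05094146728516, 100.01590728759766), 154.4264678955078)
[ 0.5677 -0.0571  0.03  ]
red 294.70001220703125 196.6999969482422 5.420427322387695 74.0
[ 0.5061 -0.1528  0.075 ] 0.1137869856282647
yel ((288.6538391113281, 207.2692108154297), (15.808955192565918, 3.0508511066436768), 33.690067291259766)
[ 0.4752 -0.1322  0.1   ]
ang -122.73807105893795
hole [ 0.4498 -0.0515]
```

View pics/crop.png

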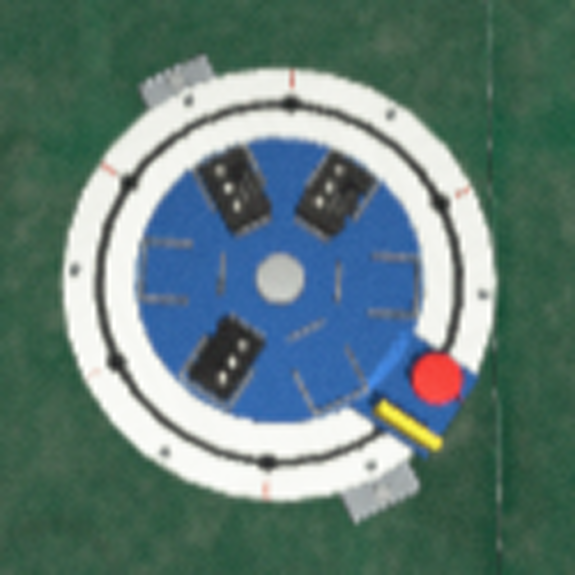

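The crop confirms it. The red button is on the blue arm with the yellow tab just clockwise of it, the next hole is at crop (268,462), and the nest under the plunger side is empty. I'll shut the fingers and move above the press point, which lies slightly toward the tab.

```bash
python3 -m jog '[[[-0.0324,-0.0366,0,0,0,0],[-0.0324,-0.0366,0,0,0,0],[-0.0324,-0.0366,0,0,0,0],[-0.0324,-0.0366,0,0,0,0],[-0.0324,-0.0366,0,0,0,0],[-0.0324,-0.0366,0,0,0,0],[-0.0324,-0.0366,0,0,0,0],[-0.0324,-0.0366,0,0,0,0]]]' 0 20
python3 -m jog '[[[-0.0324,-0.0366,0,0,0,0],[-0.0324,-0.0366,0,0,0,0],[-0.0324,-0.0366,0,0,0,0],[-0.0324,-0.0366,0,0,0,0],[-0.0324,-0.0366,0,0,0,0],[-0.0324,-0.0366,0,0,0,0],[-0.0324,-0.0366,0,0,0,0],[-0.0324,-0.0366,0,0,0,0],[0,0,0,0,0,0]]]'
python3 -c "
from h import *
s=get_state();print(s['q'],s['tool_pos'],R.from_quat(s['eef_rot']).as_matrix())"
```

```text
clock: 1.15
tool_pos: [0.3609, 0.2168, 0.2387]
eef_rot: [0.181, 0.984, 0.0, 0.0]
contact_force: [0.3, 0.6, -0.2]
opening: 0.115
finger_force: 0.0
clock: 2.28
tool_pos: [0.4989, -0.1522, 0.2382]
eef_rot: [0.185, 0.983, -0.001, 0.0]
contact_force: [1.2, 0.4, -1.0]
opening: 0.006
finger_force: 0.0
[ 0.3871  0.562  -0.2861  1.8739  0.2286  0.7366  1.172 ] [ 0.4989 -0.1522  0.2382] [[-0.9318  0.3629  0.0005]
 [ 0.3629  0.9318 -0.0019]
 [-0.0011 -0.0016 -1.    ]]
```

```bash
python3 -m jog '[[[0,0,0,0,0,0.1634],[0,0,0,0,0,0.1634],[0,0,0,0,0,0.1634],[0,0,0,0,0,0.1634],[0,0,0,0,0,0.1634],[0,0,0,0,0,0.1634],[0,0,0,0,0,0.1634],[0,0,0,0,0,0.1634],[0,0,0,0,0,0.1634],[0,0,0,0,0,0.1634],[0,0,0,0,0,0.1634],[0,0,0,0,0,0]]]'
python3 - <<'E'
from h import *
s=get_state();M=R.from_quat(s['eef_rot']).as_matrix();p=np.array(s['tool_pos']);print(s['q'],p,M)
d=snapshot('wrist');cv2.imwrite('pics/w1.png',d['frame'][...,::-1])
T=np.array(d['mount']);print(T)
def wray(u,v,z):
    r=M@T[:3,:3]@np.linalg.inv(d['mtx'])@[u,v,1];o=p+M@T[:3,3];return o+r*(z-o[2])/r[2]
for n,c,z in(('red',RED,.075),('yel',YEL,.1),('blue',BLUE,.046)):
    b=big(blob(d,*c,(0,0,512,384)));(uv,r)=cv2.minEnclosingCircle(b);print(n,uv,r,wray(*uv,z),cv2.minAreaRect(b))
E
```

```text
clock: 3.78
tool_pos: [0.4982, -0.1461, 0.2385]
eef_rot: [0.881, 0.472, -0.0, -0.0]
contact_force: [-0.5, -0.3, -0.2]
opening: 0.001
finger_force: 0.0
[ 0.0393  0.5637  0.252   1.896  -0.207   0.7079 -0.1751] [ 0.4982 -0.1461  0.2385] [[ 0.5539  0.8326 -0.0009]
 [ 0.8326 -0.5539  0.0006]
 [ 0.     -0.0011 -1.    ]]
[[-0.0014 -0.9494 -0.314   0.0814]
 [ 1.     -0.0011 -0.0013  0.0008]
 [ 0.0009 -0.314   0.9494 -0.1459]
 [ 0.      0.      0.      1.    ]]
red (264.4189147949219, 175.4729766845703) 14.230610847473145 [ 0.5058 -0.1526  0.075 ] ((264.0, 175.5), (27.0, 26.0), 90.0)
yel (216.5, 369.0) 162.50318908691406 [ 0.3136 -0.3309  0.1   ] ((216.5, 363.0), (14.0, 325.0), 90.0)
blue (266.5, 83.46808624267578) 108.61488342285156 [ 0.5615 -0.0731  0.046 ] ((266.0, 94.0), (188.0, 168.0), 90.0)
```

View pics/w1.png

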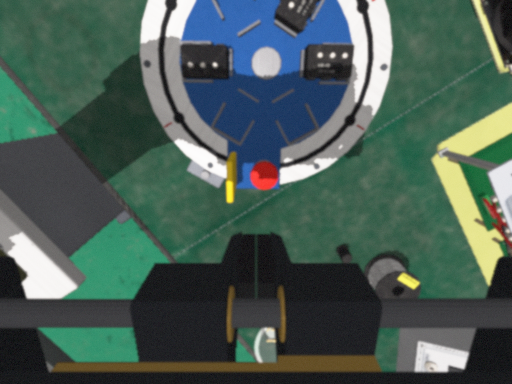

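The wrist view shows the red button at (264,175) and the tab at (231,177). The tool is on the radial line and 10 mm toward the tab, so I can descend.

```bash
python3 -m jog '[[[0,0,0.035,0,0,0],[0,0,0.035,0,0,0],[0,0,0.035,0,0,0],[0,0,0.03,0,0,0],[0,0,0.015,0,0,0],[0,0,0.007,0,0,0],[0,0,0,0,0,0]]]'
python3 -m jog '[[[0,0,0.003,0,0,0],[0,0,0.003,0,0,0],[0,0,0.003,0,0,0],[0,0,0.003,0,0,0],[0,0,0.003,0,0,0],[0,0,0.003,0,0,0],[0,0,0,0,0,0],[0,0,0,0,0,0]]]'
```

```text
clock: 4.7
tool_pos: [0.4988, -0.1476, 0.082]
eef_rot: [0.882, 0.471, 0.0, 0.0]
contact_force: [0.2, -0.2, -0.5]
opening: 0.008
finger_force: 0.0
clock: 5.7
tool_pos: [0.4993, -0.148, 0.0644]
eef_rot: [0.882, 0.471, 0.001, 0.001]
contact_force: [0.5, 0.4, 9.5]
opening: 0.004
finger_force: 4.9
```

The plunger is at its stop: 9.5 N at z 0.0644. I'll push a little harder and turn clockwise along the arc while holding it in.

```bash
python3 -m jog '[[[0,0,0.001,0,0,0],[0,-0.0036,0,0,0,0.03],[0,-0.0036,0,0,0,0.03],[0,-0.0036,0,0,0,0.03],[0,-0.0036,0,0,0,0.03],[0,-0.0036,0,0,0,0.03],[0,-0.0036,0,0,0,0.03],[0,-0.0036,0,0,0,0.03],[0,0,0,0,0,0]]]'
cat > loc.py <<'E'
from h import *
s=get_state();print(s['tool_pos'],s['contact_force'],s['q'])
C=np.array([.572,-.056]);p=np.array(s['tool_pos'])
M=R.from_quat(s['eef_rot']).as_matrix();print('tcp ang',np.degrees(np.arctan2(*(p[:2]-C)[::-1])),'r',np.hypot(*(p[:2]-C)),'y-axis ang',np.degrees(np.arctan2(M[1,1],M[0,1])))
for n in('top','scene'):
    d=snapshot(n)
    x,y,w=(200,115,125) if n=='top' else (215,170,125)
    cv2.imwrite(f'pics/_{n}.png',cv2.resize(d['frame'][y:y+w,x:x+w,::-1],(390,390),interpolation=2))
    if n=='top':
        for nm,c,z in(('red',RED,.066),('yel',YEL,.1)):
            k=blob(d,*c,(225,185,310,230));cs=[c for c in cv2.findContours(k,0,2)[0] if cv2.contourArea(c)>8]
            for c in cs:
                uv=cv2.minAreaRect(c);P=ray(d,*uv[0],z);print(nm,uv,P,np.degrees(np.arctan2(*(P[:2]-C)[::-1])),np.hypot(*(P[:2]-C)))
import sys
cv2.imwrite(f'pics/{sys.argv[1]}.png',np.hstack([cv2.imread('pics/_top.png'),cv2.imread('pics/_scene.png')]))
E
python3 loc.py l1
```

```text
clock: 6.82
tool_pos: [0.4818, -0.1314, 0.0643]
eef_rot: [0.927, 0.376, 0.003, 0.001]
contact_force: [2.1, 2.2, 17.9]
opening: 0.006
finger_force: 8.8
[ 0.4818 -0.1314  0.0643] [ 2.0862  2.1998 17.8699] [ 0.1003  0.8404  0.1228  2.0827 -0.4068  0.2347 -0.2209]
tcp ang -140.08294977915074 r 0.11757095400952215 y-axis ang -45.81512560356338
```

View pics/l1.png

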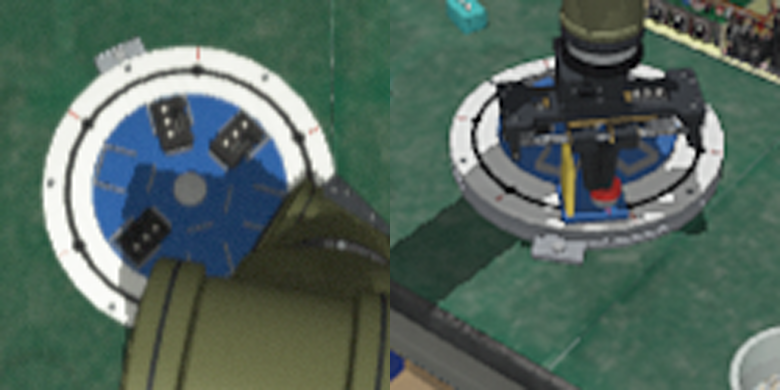

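The table has turned about 11° clockwise (the relay pattern rotated) with the plunger held in, and all three relays are seated. Next I lift clear so the plunger can rise, then push on the tab.

```bash
python3 -m jog '[[[0,0,-0.007,0,0,0],[0,0,-0.007,0,0,0],[0,0,-0.007,0,0,0],[0,0,0,0,0,0],[0.0007,-0.0047,0,0,0,0.04],[0.0007,-0.0047,0,0,0,0.04],[0.0007,-0.0047,0,0,0,0.04],[0.0007,-0.0047,0,0,0,0.04],[0.0007,-0.0047,0,0,0,0.04],[0.0007,-0.0047,0,0,0,0.04],[0,0,0,0,0,0]]]'
python3 loc.py l2
```

```text
clock: 8.3
tool_pos: [0.4641, -0.1067, 0.0836]
eef_rot: [0.965, 0.262, -0.0, -0.0]
contact_force: [-0.1, -0.6, 0.5]
opening: 0.006
finger_force: 0.2
[ 0.4641 -0.1067  0.0836] [-0.1453 -0.6484  0.5006] [ 0.0237  0.7968  0.1736  2.1389 -0.5298  0.2475 -0.3789]
tcp ang -154.8339594966305 r 0.11917750872193086 y-axis ang -59.64998241892911
```

View pics/l2.png

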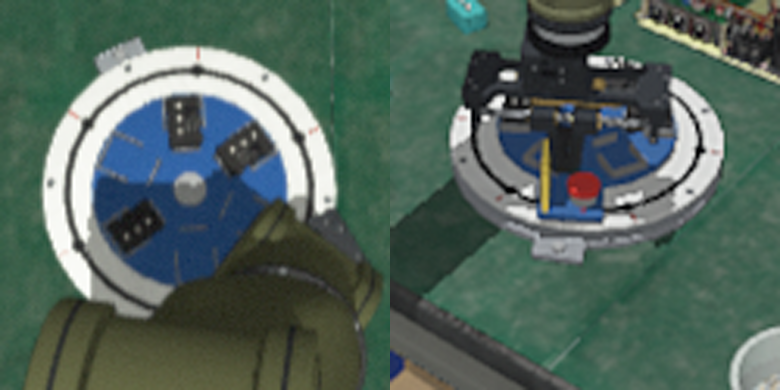

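The table is now at about 22° and the tab is in contact. The plunger is free, riding under the plate, and I'll keep pushing.

```bash
python3 -m jog '[[[0.0006,-0.0047,0,0,0,0.039],[0.0006,-0.0047,0,0,0,0.039],[0.0006,-0.0047,0,0,0,0.039],[0.0006,-0.0047,0,0,0,0.039],[0.0006,-0.0047,0,0,0,0.039],[0.0006,-0.0047,0,0,0,0.039],[0.0006,-0.0047,0,0,0,0.039],[0.0006,-0.0047,0,0,0,0.039],[0.0006,-0.0047,0,0,0,0.039],[0.0006,-0.0047,0,0,0,0.039],[0.0006,-0.0047,0,0,0,0.039],[0,0,0,0,0,0]]]'
python3 loc.py l3
```

```text
clock: 9.9
tool_pos: [0.4536, -0.0552, 0.0836]
eef_rot: [0.999, 0.051, -0.001, -0.001]
contact_force: [-0.0, -1.1, -0.4]
opening: 0.007
finger_force: 0.0
[ 0.4536 -0.0552  0.0836] [-0.0202 -1.109  -0.4379] [-0.1128  0.7948  0.2206  2.196  -0.7738  0.2277 -0.6654]
tcp ang 179.59370858953548 r 0.11844516752314745 y-axis ang -84.18874747379746
```

View pics/l3.png

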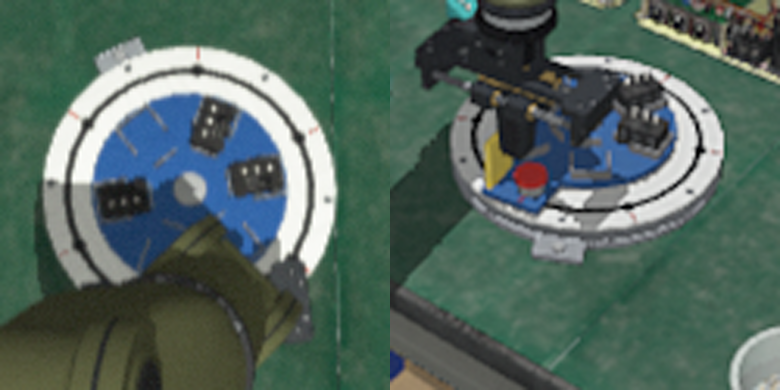

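The table is at about 48°, with the plunger riding low and the relays seated. I'll cover the last 12° slowly, watching the force.

```bash
python3 -m jog '[[[0.0003,-0.0024,0,0,0,0.02],[0.0003,-0.0024,0,0,0,0.02],[0.0003,-0.0024,0,0,0,0.02],[0.0003,-0.0024,0,0,0,0.02],[0.0003,-0.0024,0,0,0,0.02],[0.0003,-0.0024,0,0,0,0.02],[0.0003,-0.0024,0,0,0,0.02],[0,0,0,0,0,0]]]'
python3 -m jog '[[[0.0001,-0.0012,0,0,0,0.01],[0.0001,-0.0012,0,0,0,0.01],[0.0001,-0.0012,0,0,0,0.01],[0.0001,-0.0012,0,0,0,0.01],[0,0,0,0,0,0]]]'
python3 -m jog '[[[0,-0.0012,0,0,0,0],[0,-0.0012,0,0,0,0],[0,0,0,0,0,0]]]'
```

```text
clock: 11.0
tool_pos: [0.4556, -0.0384, 0.0836]
eef_rot: [1.0, -0.019, -0.0, -0.001]
contact_force: [-1.4, -1.2, 0.3]
opening: 0.013
finger_force: 0.6
clock: 11.62
tool_pos: [0.4562, -0.0343, 0.0837]
eef_rot: [0.999, -0.039, -0.0, -0.0]
contact_force: [-3.0, -1.6, 0.4]
opening: 0.005
finger_force: 1.2
clock: 12.0
tool_pos: [0.4569, -0.0313, 0.0837]
eef_rot: [0.999, -0.039, 0.0, -0.001]
contact_force: [0.1, 0.1, 0.7]
opening: 0.001
finger_force: 0.0
```

```bash
python3 -m jog '[[[0,-0.001,0,0,0,0],[0,-0.001,0,0,0,0],[0,0,0,0,0,0]]]'
python3 -m jog '[[[0,-0.001,0,0,0,0],[0,-0.001,0,0,0,0],[0,0,0,0,0,0]]]'
python3 loc.py l4
```

```text
clock: 12.38
tool_pos: [0.4565, -0.0302, 0.0837]
eef_rot: [0.999, -0.039, 0.0, -0.0]
contact_force: [-0.9, 0.6, 0.9]
opening: 0.004
finger_force: 0.0
clock: 12.75
tool_pos: [0.4568, -0.0287, 0.0837]
eef_rot: [0.999, -0.039, 0.0, 0.0]
contact_force: [0.3, -0.5, 0.1]
opening: 0.004
finger_force: 0.4
[ 0.4568 -0.0287  0.0837] [ 0.3232 -0.4621  0.0693] [-0.198   0.801   0.2639  2.1966 -0.8702  0.2471 -0.8068]
tcp ang 166.6672796897119 r 0.11842327829811175 y-axis ang -94.5120209287145
```

View pics/l4.png

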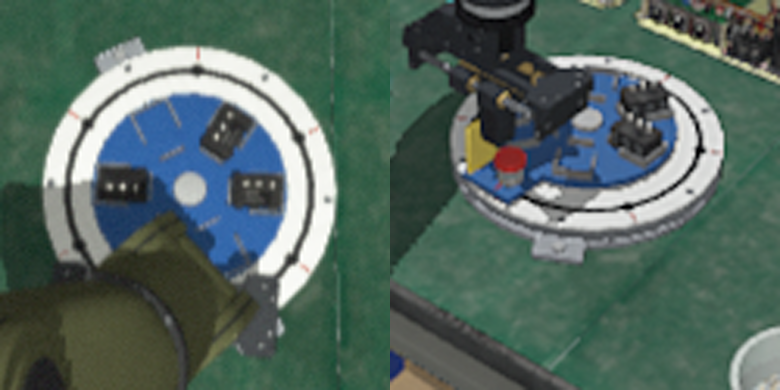

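The table looks to be at 60° and the red button stands high again. I'll check the lock by pushing a little further and watching for the force to rise.

```bash
python3 -m jog '[[[0,-0.0015,0,0,0,0],[0,-0.0015,0,0,0,0],[0,0,0,0,0,0]]]'
python3 -m jog '[[[0,-0.0015,0,0,0,0],[0,0,0,0,0,0]]]'
```

```text
clock: 13.22
tool_pos: [0.4573, -0.0268, 0.0838]
eef_rot: [0.999, -0.04, 0.001, 0.001]
contact_force: [1.0, -4.8, -0.9]
opening: 0.008
finger_force: 2.4
clock: 13.48
tool_pos: [0.4573, -0.0266, 0.0838]
eef_rot: [0.999, -0.041, 0.001, 0.002]
contact_force: [1.0, -7.7, -0.9]
opening: 0.0
finger_force: 3.8
```

The force climbs to 7.7 N with almost no motion, where sliding friction would give only about 1 N, so it is locked. I'll back off, rise, and do a final check.

```bash
python3 -m jog '[[[0,0.004,0,0,0,0],[0,0.004,0,0,0,0],[0,0,-0.015,0,0,0],[0,0,-0.03,0,0,0],[0,0,-0.04,0,0,0],[0,0,-0.04,0,0,0],[-0.04,0,-0.02,0,0,0],[-0.05,0,0,0,0,0],[0,0.05,0,0,0,0],[0,0.06,0,0,0,0],[0,0.06,0,0,0,0],[0,0,0,0,0,0]]]'
python3 loc.py l5
```

```text
clock: 14.98
tool_pos: [0.3523, -0.199, 0.2292]
eef_rot: [0.999, -0.044, 0.001, 0.001]
contact_force: [0.4, 1.2, -0.1]
opening: 0.008
finger_force: 0.0
[ 0.3523 -0.199   0.2292] [ 0.3658  1.1884 -0.092 ] [ 0.0035  0.5035  0.6088  2.2283 -0.549   0.555  -0.6282]
tcp ang -146.94096791346206 r 0.2621603140798642 y-axis ang -95.03419143350867
red ((257.5, 215.0), (10.0, 9.0), 90.0) [ 0.455 -0.045  0.066] 174.64727718521013 0.1175304542988945
yel ((245.0, 213.5), (2.0, 15.0), 0.0) [ 0.4594 -0.0094  0.1   ] 157.5220822631981 0.12188499362373786
```

View pics/l5.png

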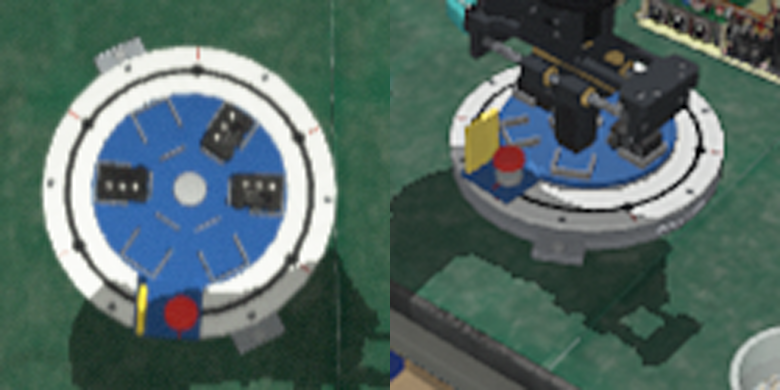

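The plunger is at 174.6–175.7°, matching the predicted next hole. It is up, the relays are in their nests, and the arm is clear.

```bash
python3 -c "from plant import *; print(finish_job())"
```

```text
the job is handed in; nothing more can be done
None
```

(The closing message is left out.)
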